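Refit the griddle plate of a table grill: tabs under the rear lip, front under the catch

TASK

Put the griddle plate back on the table grill: pick it up by its handle, work the two tabs of its rear edge fully into their pockets under the steel lip at the back of the grill, then swing the front down and press until the sprung front catch snaps over it and the plate lies flat and locked. The pockets are on a floating strip, so feel for them; do not force the plate against the lip, the rear wall or the front wall (25 N at most) or slam it down, leave the pepper mill, salt shaker and spice jar where they stand, and let go at the end.

Things in the scene. Friction and masses are not known exactly. Their poses are not given: they have to be found in the camera images.
- grill: low black table grill without its plate, its feet held fast on the worktop; 214 (x) by 258 (y), 61 high. Origin under its middle; x points to its rear (the side of the steel lip), y left, z up. Its screw feet differ: the origin is 0 to 8 mm above the worktop; heights are given from it. The plate lies on a rear ledge (x 46 to 78) and a front ledge (x -77 to -59), tops at z = 40.
- slot (a point): point on the grill, (78, 0, 40) mm in its frame, where the rear ledge meets the rear wall. Along it lies a metal strip, face at x = 71.5, with two pockets 25.8 wide, 100 apart, open to the wall. The strip floats: it stands anywhere up to 6 mm to either side of this point, hidden from above by the lip and not measured, staying put under less than 15 N; feel for the pockets
- lip: the grill's rear wall with its steel lip (4 thick, 200 wide) over the rear ledge; origin: middle of the lip's front lower edge, (66, 0, 49.5) mm in the grill's frame. The slot below it is 9.5 high: a plate tilted up to 16 degrees goes in. It ends at the upright rear wall, x = 78. Under the lip, against that wall, lies the locating strip with the two pockets
- front_wall: the grill's front wall, left and right of the catch; origin: middle of its top inner edge, (-75, 0, 52) mm in the grill's frame. With its tabs against the rear wall the plate has 3 mm to spare here; if it is not that far back, its front edge lands on this wall. Side walls (tops at 53) are 8 mm clear of a centred plate, 11 at their tops
- catch (a joint): travel (m) of the sprung catch amid the grill's front: 0 at rest, up to 0.010 pushed out. Steel nose 36 wide, tip at x = -69, underside at z = 47.2 (1.2 over the seated plate), sloping up and out to z = 61; thumb tab at x = -95 to -101. The plate's front edge, pressed down the slope, drives it out 3 to 6 mm, then it snaps back over the plate: about 10 to 22 N down at the handle
- plate: dark cast griddle plate, 150 (x, with tabs) by 162 (y) by 6 thick, 0.36 to 0.6 kg, lying flat. Two rear tabs, 24 wide and 8 long, stand out at y = +-50. Origin: middle of its underside (75 from front edge and tab ends); x points to the tabs, z up; the handle is nearer the front. On the grill its x axis points as the grill's and the origin ends at (3, -6 to 6, 40) mm in the grill's frame
- handle (a point): middle of the plate's handle: a black bar 12 thick (plate x), 68 long (plate y), 16 tall, on two posts at y = +-26; this point is 20 mm in front of the plate's middle and 32 above its underside; the bar's underside is 18 above the plate
- rear_edge (a point): point on the plate at its underside, 75 mm behind its origin: midway between the ends of the two tabs
- pepper_mill: wooden pepper mill, 58 across, 190 tall, a bystander; origin under its middle
- salt_shaker: glass salt shaker with a grey top, 44 across, 90 tall, a bystander; origin under its middle
- spice_jar: glass spice jar with a green cap, 46 across, 106 tall, a bystander; origin under its middle
There are look-alikes about, which are no part of the job. There is more than one size of the plate; the one meant has the size given above.

How it is judged (in metres and radians):
On the way:
1. the plate's rear tabs are in the pockets under the lip while its front is still up (x of rear_edge in the frame of grill above 0.0742 m and z of rear_edge in the frame of grill between 0.037 and 0.0445 m and angle between plate's own z axis and vertical above 0.045 rad), for 0.1 s.
At the end, for the whole second after the job is handed in: the plate lies flat on both ledges of the grill (within 2 mm and about 1 degree), square to it, its rear tabs fully in their pockets under the lip (ends within 4 mm of the rear wall), and the catch has sprung back over its front edge (less than 1 mm from rest); all at rest (angle between plate's own z axis and vertical below 0.015 rad and z of each of plate, rear_edge in the frame of grill below 0.042 m and x of rear_edge in the frame of grill above 0.0742 m and z of rear_edge in the frame of grill above 0.038 m and value of joint catch below 0.001 m and linear speed of plate below 0.01 m/s and angle between the x axis of plate and the x axis of grill, either way round below 0.04 rad); the robot touches nothing.
It fails at once if the plate is forced against the grill's lip and rear wall, or its front wall, with over 25 N (contact force between plate and lip above 25 N or contact force between plate and front_wall above 25 N).
It fails at once if the plate is slammed or pressed on the grill with over 80 N (contact force between plate and grill above 80 N).
It fails at once if a bystander is moved by over 3 cm (distance of any of pepper_mill, salt_shaker, spice_jar from where it was at the start of the episode above 0.03 m).
It also fails if it takes over 72 s, if anything falls off the work surface, if the arm or the gripper's body presses on something with over 40 N, if the wrist force passes 120 N, or if a joint passes its speed limit or range.

ROBOT

A 6-joint arm with a two-finger parallel gripper is mounted at the origin on the work surface; the furniture and walls round the work are solid. World frame = base frame: x ahead of the robot, y to its left, z up, the work surface at z = 0. Lengths are in m, angles in degrees, forces in N, time in s.
With the tool pointing down it reaches from about 0.275 to 0.725 m from the base axis. Payload 5.6 kg.
Tool frame: the origin (TCP) lies where the fingers leave the gripper's body, on its centre line; the fingertips stand 73 mm ahead of it and the grasp point (between the pads) lies 54 mm ahead of it; z points along the fingers, y is the line along which they close (so a half turn about z gives the same grasp; the last joint's range is limited). The gripper opens to 85 mm and grips with 20 to 120 N. Pads are 22 mm wide; open, the fingers measure 114 mm over their backs; the gripper's body (76 mm by 85 mm) begins 54 mm behind the grasp point. The pads swing forward as they close: fully open they stand 13 mm farther back than shut.
Start: joints at [-51.016, 14.616, 6.199, 0, -81.583, -16.306], TCP at [0.212, -0.507, 0.304] pointing down, gripper open.
Joint ranges: [-168.99, 168.99], [-69.2, 112.95], [-62.41, 85.93], [-164.36, 98.24], [-168.68, -3.75], [-174.98, 174.98]. Speed limits (degrees/s): [147.25, 147.25, 180, 180, 180, 180].

INTERFACE

Orientations are given as a 3x3 rotation matrix whose columns are the frame's x, y, z axes.
In Python, from cell import robot, hand, solver, readout, get_image, workorder gives the robot as it stands. Calls block until the motion is done:
- robot.movep(position, orientation): joint-space move of the TCP to a pose.
- robot.move_l(position, rotation=None, max_speed=0.15): straight line of the TCP; rotation=None keeps the orientation; max_speed is the mean speed in m/s.
- robot.set_joints(angles): joint-space move.
- hand.let_go() and hand.clamp(): open the fingers fully, or close them until they stop; the grip force is fixed at half the most.
- robot.hold(seconds).
- solver.solve_ik(position, orientation): joint angles nearest the present ones, or None.
- readout.get_state(): the state.
- get_image(name): name is "scene" or "side" or "wrist"; returns a dict with "pixels" (384x512x3 uint8, red, green, blue), "range_z" (384x512 float32, m along the optical axis (not along the pixel's ray), 0 where there is no reading), "mtx" (3x3 intrinsics, pixels), "world_to_cam" (4x4, takes a point from world to camera coordinates). Camera axes: x right, y up, looking along -z (the intrinsics and any distortion apply to the point x, -y, -z); pixel columns grow to the right and rows downward; lengths in m; the calibration is good to about 2 mm. The wrist camera is an equidistant fisheye: a pixel r from the principal point sees the ray r / f radians off the axis. A picture is of the moment at which its call begins.
A pose or a line that the arm cannot do raises robot.PlanningError and nothing moves.
- workorder.sign_off(): hands the job in; it is judged then, once.
The state is a dict: "time_s": time; "joints": joint angles; "qd": joint speeds; "tau": joint torques, N m; "ee_pos": TCP position; "ee_rot": TCP orientation; "contact_force": force on the tool from outside, world axes, zero at the start; "moment": the same for the moment, N m; "finger_gap": finger opening in m; "grip_force": force on a finger pad.
Only numpy, scipy, OpenCV 4.12 (cv2) and the standard library are available. Lean on these libraries where they do the work, as an engineer would, in place of code of your own. Each camera call takes 0.05 s, during which the arm holds its last target. There are 200 camera calls.

## Working session

There is one attempt and no reset: what is moved stays moved. The work goes in short steps, each a Python script; the robot and the scene stay as the last script left them, time stands still between calls to the robot, and variables do not carry over. Pictures are saved under pics/ and viewed, at most 10 in all, crops included, and the job is handed in when it is done.

```bash
mkdir -p pics; ls; python3 - <<'E'
from cell import *
import cv2,numpy as np
for n in ["scene","side"]:
    d=get_image(n); cv2.imwrite(f"pics/{n}0.png",cv2.resize(d["pixels"][:,:,::-1],(800,600),interpolation=cv2.INTER_CUBIC)); np.savez(f"{n}0.npz",**d)
    print(n,d["mtx"],d["world_to_cam"], d.keys())
s=readout.get_state();print(s)
E
```

```text
pics
scene [[469.39185295   0.         255.8765808 ]
 [  0.         469.39185295 197.36908158]
 [  0.           0.           1.        ]] [[-0.50095032 -0.86532211 -0.01632241  0.2325636 ]
 [ 0.4861428  -0.29693972  0.82188319 -0.29555553]
 [-0.71604047  0.40378763  0.56942216 -1.22336168]
 [ 0.          0.          0.          1.        ]] dict_keys(['pixels', 'range_z', 'mtx', 'world_to_cam'])
side [[442.10026628   0.         262.68301206]
 [  0.         442.10026628 190.7941687 ]
 [  0.           0.           1.        ]] [[-0.99984639  0.01674501 -0.00517709  0.49599256]
 [-0.01442515 -0.6184012   0.78573015 -0.046104  ]
 [ 0.00995554  0.78568414  0.61854776 -1.37576759]
 [ 0.          0.          0.          1.        ]] dict_keys(['pixels', 'range_z', 'mtx', 'world_to_cam'])
{'time_s': 0.1, 'joints': array([-5.10190403e+01,  1.46490544e+01,  6.14162857e+00, -2.47207575e-02,
       -8.15861379e+01, -1.63071655e+01]), 'qd': array([ 0.08940271, -0.08637985,  0.15485675,  0.00994382, -0.01248902,
        0.02535004]), 'tau': array([-2.29187404e-03, -3.87604058e+01,  2.38473809e+01,  5.37777096e+00,
       -3.77717632e-03,  6.77640557e-06]), 'ee_pos': array([ 0.21196004, -0.50717509,  0.30311475]), 'ee_rot': array([[-9.22738950e-01, -3.85424891e-01, -6.95459956e-04],
       [-3.85425515e-01,  9.22737670e-01,  1.53789921e-03],
       [ 4.89824645e-05,  1.68712751e-03, -9.99998576e-01]]), 'contact_force': array([ 0.06220273,  0.30436971, -1.22956341]), 'moment': array([ 0.02944274, -0.02960879,  0.01130892]), 'grip_force': 0.0, 'finger_gap': 0.08520925820084556}
```

View pics/scene0.png

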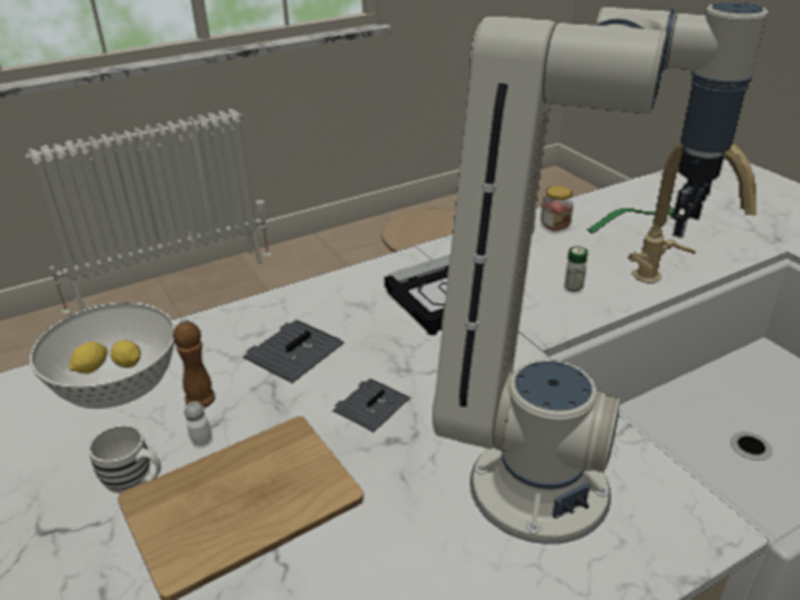

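View pics/side0.png

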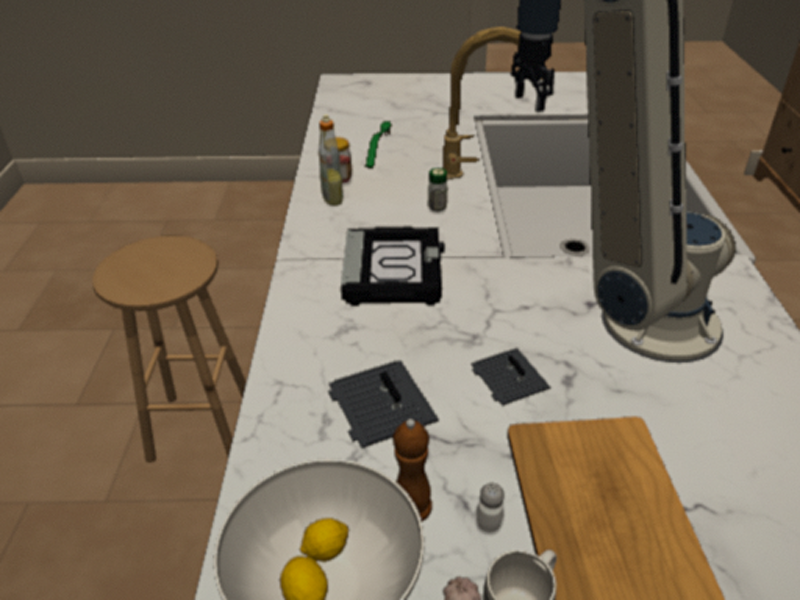

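The scene view shows two plates: the bigger one at about (293,348) and a smaller look-alike at (371,403). In the side view the grill is at (393,265) with its lip to the left (world +x). The bigger plate is at (382,402), its tabs on the left edge, with the mill close by at (412,465). Next I measure these from the depth clouds.

```bash
cat > h.py <<'E'
import numpy as np,cv2
def cloud(d):
    z=d["range_z"];K=d["mtx"];v,u=np.mgrid[:z.shape[0],:z.shape[1]]
    c=np.stack([(u-K[0,2])/K[0,0]*z,-(v-K[1,2])/K[1,1]*z,-z],-1)
    T=d["world_to_cam"]; w=(c-T[:3,3])@T[:3,:3]
    w[z<=0]=np.nan
    return w
E
python3 - <<'E'
from h import *
for n in ["side","scene"]:
    d=dict(np.load(n+"0.npz"));w=cloud(d);px=d["pixels"].astype(int)
    print(n)
    if n=="side":
        for nm,u,v in [("plate",382,402),("small",510,375),("grill",393,265),("lip",352,258),("mill",412,440),("salt",490,495),("spice",438,175),("tblnear",400,350),("tbl2",300,300)]:
            print(nm,w[int(v*.64),int(u*.64)].round(4))
        np.save("w.npy",w)
    ok=np.isfinite(w[...,0])
    # plate mask: dark & low
    dark=(px.max(-1)<100)
    for nm,c in [("big",None)]:
        m=ok&dark&(w[...,2]<0.06)&(w[...,2]>-0.01)&(w[...,0]>.2)&(w[...,0]<.75)&(w[...,1]>-.05)&(w[...,1]<.5)
        k,l,st,ce=cv2.connectedComponentsWithStats(m.astype(np.uint8))
        for i in range(1,k):
            if st[i,4]<150: continue
            p=w[l==i]; lo=p[p[:,2]<np.median(p[:,2])+.006]
            hi=p[p[:,2]>np.median(p[:,2])+.012]
            print(st[i],"medz",np.median(p[:,2]).round(4),cv2.minAreaRect(lo[:,:2].astype(np.float32)), "hi",len(hi),hi.mean(0).round(4) if len(hi) else 0, cv2.minAreaRect(hi[:,:2].astype(np.float32)) if len(hi)>4 else 0, np.percentile(hi[:,2],95) if len(hi) else 0)
E
```

```text
side
plate [0.5503 0.2119 0.007 ]
small [0.3189 0.1482 0.0036]
grill [ 0.532  -0.1527  0.0402]
lip [ 0.6173 -0.1549  0.0563]
mill [0.5018 0.4379 0.1738]
salt [0.3952 0.4658 0.09  ]
spice [ 0.4241 -0.4262  0.1036]
tblnear [5.171e-01 7.330e-02 4.000e-04]
tbl2 [ 7.243e-01 -8.590e-02 -6.000e-04]
[ 302  223   50   36 1029] medz 0.0054 ((0.3209458291530609, 0.149459570646286), (0.10715901851654053, 0.11505605280399323), 24.128660202026367) hi 63 [0.3093 0.145  0.0264] ((0.30834922194480896, 0.1430581957101822), (0.011610881425440311, 0.04717298597097397), 25.33643913269043) 0.031431884964725466
[ 211  231   70   56 2234] medz 0.0073 ((0.5537927150726318, 0.20987340807914734), (0.14880627393722534, 0.16252142190933228), 23.60881233215332) hi 122 [0.5348 0.2048 0.0369] ((0.5349909663200378, 0.2011335790157318), (0.013158575631678104, 0.06706435233354568), 23.519453048706055) 0.042101304456165646
[263 309  13  24 157] medz 0.0393 ((0.4811030328273773, 0.436269611120224), (0.03738212212920189, 0.009730815887451172), 54.50020217895508) hi 41 [0.488  0.4395 0.0559] ((0.4867907464504242, 0.437058
[... 596 characters left out ...]
20414024591446), (0.017950668931007385, 0.0690913200378418), 22.78294563293457) 0.0439604179052222
[117 241  20  20 235] medz 0.038 ((0.48427069187164307, 0.42497628927230835), (0.05142448842525482, 0.023581337183713913), 83.46874237060547) hi 54 [0.4829 0.4267 0.0555] ((0.48471054434776306, 0.42608553171157837), (0.04677940532565117, 0.023199088871479034), 78.41909790039062) 0.059760881751441695
[214 243  48  33 863] medz 0.0061 ((0.32040995359420776, 0.14854487776756287), (0.10487044602632523, 0.11553208529949188), 22.42873764038086) hi 58 [0.3069 0.1455 0.0272] ((0.3086875081062317, 0.14402037858963013), (0.011079661548137665, 0.04791739583015442), 22.169544219970703) 0.032129272714693805
```

```bash
python3 - <<'E'
from h import *
d=dict(np.load("side0.npz"));w=cloud(d);px=d["pixels"]
cv2.imwrite("pics/grillcrop.png",cv2.resize(px[135:205,205:300,::-1],None,fx=8,fy=8,interpolation=cv2.INTER_CUBIC))
m=(w[...,0]>.4)&(w[...,0]<.7)&(w[...,1]>-.32)&(w[...,1]<0)&(w[...,2]>.02)
p=w[m]; print(len(p),cv2.minAreaRect(p[:,:2].astype(np.float32)))
lip=m&(px.min(-1)>85)&(w[...,0]>.57)&(w[...,2]>.05)
k,l,st,_=cv2.connectedComponentsWithStats(lip.astype(np.uint8)); i=1+st[1:,4].argmax()
q=w[l==i];print(st[i],cv2.minAreaRect(q[:,:2].astype(np.float32)),np.percentile(q[:,2],[5,50,95]))
# side walls tops, by y
t=w[m&(w[...,2]>.05)]; 
for r in range(137,200,3):
    row=[(u,*(w[r,u]*1000).round(0).astype(int)) for u in range(210,295,6) if np.isfinite(w[r,u,0])]
    print(r,row)
E
```

```text
2937 ((0.5274689197540283, -0.16392531991004944), (0.2606976330280304, 0.21739473938941956), 89.23151397705078)
[218 146  15  37 375] ((0.6173851490020752, -0.1734415739774704), (0.2148309051990509, 0.03754090145230293), 89.42743682861328) [0.05262991 0.05578348 0.05853628]
137 [(210, np.int64(692), np.int64(-429), np.int64(-2)), (216, np.int64(669), np.int64(-425), np.int64(0)), (222, np.int64(645), np.int64(-421), np.int64(2)), (228, np.int64(622), np.int64(-421), np.int64(2)), (234, np.int64(599), np.int64(-423), np.int64(0)), (240, np.int64(576), np.int64(-424), np.int64(0)), (246, np.int64(553), np.int64(-423), np.int64(0)), (252, np.int64(530), np.int64(-423), np.int64(-1)), (258, np.int64(507), np.int64(-425), np.int64(-2)), (264, np.int64(484), np.int64(-423), np.int64(-2)), (270, np.int64(461), np.int64(-420), np.int64(0)), (276, np.int64(438), np.int64(-424), np.int64(-3)), (282, np.int64(415), np.int64(-422), np.int64(-2)), (288, np.int64(392), np.int64(-419), np.int64(0)), (294, np.int64(369), np.int64(-419), np.int64(0))]
140 [(210, np.int64(690), np.int64(-402), np.int6
[... 14789 characters left out ...]
6, np.int64(645), np.int64(-61), np.int64(-3)), (222, np.int64(625), np.int64(-54), np.int64(2)), (228, np.int64(606), np.int64(-59), np.int64(-2)), (234, np.int64(587), np.int64(-55), np.int64(1)), (240, np.int64(568), np.int64(-57), np.int64(-1)), (246, np.int64(548), np.int64(-54), np.int64(1)), (252, np.int64(529), np.int64(-54), np.int64(0)), (258, np.int64(510), np.int64(-57), np.int64(-2)), (264, np.int64(491), np.int64(-54), np.int64(0)), (270, np.int64(472), np.int64(-52), np.int64(1)), (276, np.int64(453), np.int64(-51), np.int64(1)), (282, np.int64(434), np.int64(-52), np.int64(1)), (288, np.int64(414), np.int64(-52), np.int64(0)), (294, np.int64(395), np.int64(-48), np.int64(3))]
```

View pics/grillcrop.png

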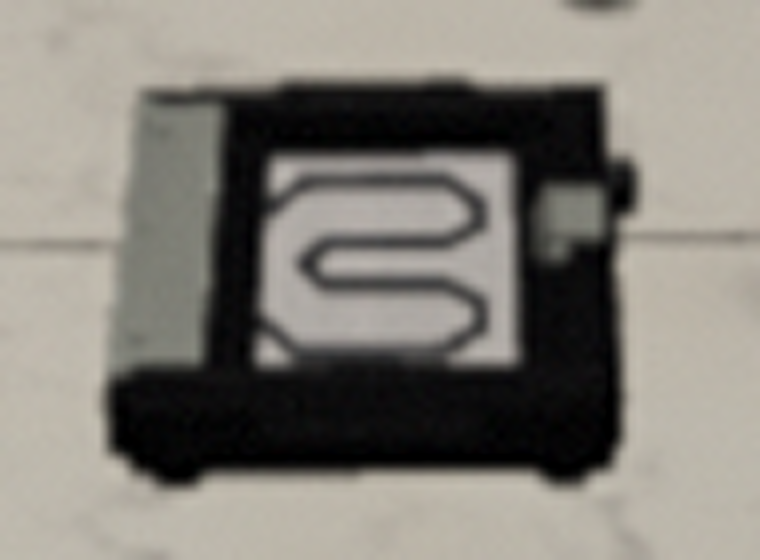

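Grill crop: lip front edge runs from (228,103) to (205,365) in the crop, catch at (570,212). Depth noise is about 2 mm, so I'll take closer wrist pictures over the grill and over the plate.

```bash
python3 - <<'E'
from cell import *
import cv2,numpy as np
X=np.array
def R(yaw,s=1):
    c,n=np.cos(yaw),np.sin(yaw); y=s*X([c,n,0]); z=X([0,0,-1.]); return np.stack([np.cross(y,z),y,z],1)
for yaw in [0,np.radians(23.5)]:
    for s in [1,-1]:
        for pos in [[.5,-.165,.3],[.534,.2,.25]]: print(yaw,s,pos,solver.solve_ik(pos,R(yaw,s)))
q=[solver.solve_ik([.5,-.165,.27],R(0,s)) for s in (1,-1)]
s=min((1,-1),key=lambda s: np.inf if solver.solve_ik([.5,-.165,.27],R(0,s)) is None else abs(solver.solve_ik([.5,-.165,.27],R(0,s))[5]+16))
print("s",s)
robot.movep([.48,-.165,.27],R(0,s))
d=get_image("wrist");np.savez("wg.npz",**d);cv2.imwrite("pics/wg.png",cv2.resize(d["pixels"][:,:,::-1],(800,600),interpolation=cv2.INTER_CUBIC))
print(d["mtx"],d["world_to_cam"],readout.get_state()["time_s"],readout.get_state()["contact_force"])
E
```

```text
0 1 [0.5, -0.165, 0.3] None
0 1 [0.534, 0.2, 0.25] [ 36.24264835  18.09827463   3.11252038   0.         -75.01424575
 143.75735165]
0 -1 [0.5, -0.165, 0.3] [ -1.21054067  12.01399013   2.2466237    0.         -80.23263357
   1.21054067]
0 -1 [0.534, 0.2, 0.25] [ 36.24264835  18.09827463   3.11252038   0.         -75.01424575
 -36.24264835]
0.41015237421866746 1 [0.5, -0.165, 0.3] [  -1.21054067   12.01399013    2.2466237     0.          -80.23263357
 -155.28945933]
0.41015237421866746 1 [0.534, 0.2, 0.25] [ 36.24264835  18.09827463   3.11252038   0.         -75.01424575
 167.25735165]
0.41015237421866746 -1 [0.5, -0.165, 0.3] [ -1.21054067  12.01399013   2.2466237    0.         -80.23263357
  24.71054067]
0.41015237421866746 -1 [0.534, 0.2, 0.25] [ 36.24264835  18.09827463   3.11252038   0.         -75.01424575
 -12.74264835]
s -1
[[297.31863964   0.         257.00184311]
 [  0.         297.31863964 192.61924383]
 [  0.           0.           1.        ]] [[-0.99999691  0.00177386  0.00173913  0.47957829]
 [-0.00220295 -0.95677771 -0.29081189 -0.12942852]
 [ 0.00114811 -0.29081483  0.95677867 -0.39570181]
 [ 0.          0.          0.          1.        ]] 1.75 [ 0.35431734 -0.53762441 -1.32028996]
```

View pics/wg.png

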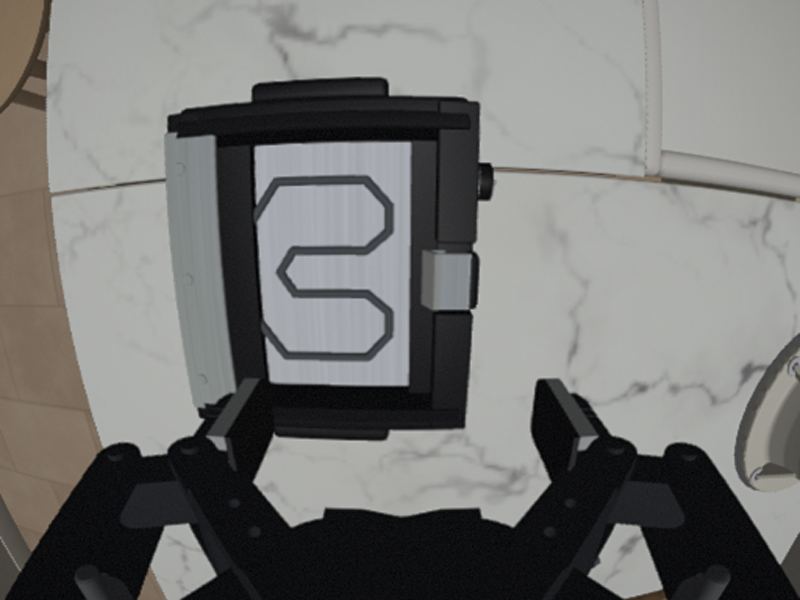

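```bash
python3 - <<'E'
import numpy as np,cv2
p=np.load("wg.npz")["pixels"][60:280,100:315,::-1].astype(float)
p=255*(p/255)**.5
cv2.imwrite("pics/wgc.png",cv2.resize(p.astype(np.uint8),None,fx=2.7,fy=2.7,interpolation=cv2.INTER_CUBIC))
E
```

```text
(no output)
```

View pics/wgc.png

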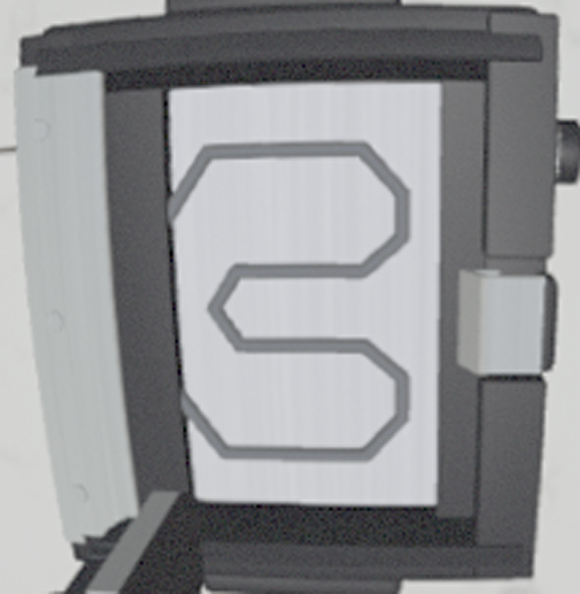

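Crop picks: lip corners (101,72) and (137,517); rear ledge inner edge (163,90)-(188,498); front ledge edge (441,82)-(437,500); front wall inner edge (487,85)-(474,545); nose corners (461,270),(457,366). I fit the grill pose to these.

```bash
cat >> h.py <<'E'
def projw(d,p):
    T=d["world_to_cam"];K=d["mtx"];c=np.atleast_2d(p)@T[:3,:3].T+T[:3,3]
    x,y,z=c[:,0],-c[:,1],-c[:,2];rho=np.hypot(x,y);th=np.arctan2(rho,z)
    return np.stack([K[0,2]+K[0,0]*th*x/rho,K[1,2]+K[1,1]*th*y/rho],1)
E
python3 - <<'E'
from h import *
from scipy.optimize import least_squares
d=dict(np.load("wg.npz"))
full=[((66,-100,53.5),(101,72)),((66,100,53.5),(137,517)),((-69,-18,47.2),(461,270)),((-69,18,47.2),(457,366))]
edge=[((46,40),(163,90)),((46,40),(188,498)),((46,40),(175,290)),((-59,40),(441,82)),((-59,40),(439,300)),((-59,40),(437,500)),((-75,52),(487,90)),((-75,52),(484,250)),((-75,52),(478,400)),((-75,52),(475,540)),((66,53.5),(123,300))]
U=lambda a:np.array(a)/2.7+[100,60]
def f(v,full=full,edge=edge,z=None):
    x,y,zz,a=v[:4]
    c,s=np.cos(a),np.sin(a)
    P=[q[0] for q in full]+[(e[0][0],yy*1000,e[0][1]) for e,yy in zip(edge,v[4:])]
    P=np.array(P)/1000; W=np.stack([x+c*P[:,0]-s*P[:,1],y+s*P[:,0]+c*P[:,1],P[:,2]+zz],1)
    return (projw(d,W)-np.array([U(q[1]) for q in full+edge])).ravel()
v0=[.53,-.165,.004,0]+[0]*len(edge)
r=least_squares(f,v0,loss="soft_l1",f_scale=.5);print(r.x[:3].round(4),np.degrees(r.x[3]));print(f(r.x).reshape(-1,2)[:,0:2].round(1).tolist())
# image of range: lip and ledge height using wrist depth
K=d["mtx"];z=d["range_z"];v,u=np.mgrid[:384,:512];dx,dy=u-K[0,2],v-K[1,2];rr=np.hypot(dx,dy)+1e-9;t=np.tan(rr/K[0,0])
c=np.stack([dx/rr*t*z,-dy/rr*t*z,-z],-1);T=d["world_to_cam"];w=(c-T[:3,3])@T[:3,:3]
def reg(a,b): (x0,y0),(x1,y1)=U(a),U(b);q=w[int(y0)+1:int(y1),int(x0)+1:int(x1)].reshape(-1,3);return len(q),np.median(q,0).round(4),q[:,2].mean().round(4),q[:,2].std().round(4)
print("lip",reg((50,150),(90,400)));print("rear ledge",reg((125,130),(155,300)),reg((145,320),(170,480)));print("front ledge",reg((447,100),(475,240)),reg((447,390),(470,480)));print("frontwall",reg((495,60),(545,240)),reg((485,400),(530,540)))
q=w[20:60,200:330].reshape(-1,3);print("table",np.median(q,0))
E
```

```text
[ 0.5331 -0.1666 -0.0009] -0.6314802556549063
[[0.7, -3.9], [2.6, 11.3], [1.6, 0.8], [2.3, -0.6], [0.5, -0.0], [1.1, -0.1], [-1.1, 0.0], [-0.2, -0.0], [-0.5, -0.0], [-0.9, -0.0], [-0.3, -0.0], [-0.4, -0.0], [0.2, 0.0], [-0.6, -0.0], [-3.4, 0.0]]
lip (1288, array([ 0.6167, -0.1877,  0.0548]), np.float64(0.0559), np.float64(0.0178))
rear ledge (620, array([ 0.59  , -0.2074,  0.0412]), np.float64(0.0417), np.float64(0.012)) (464, array([ 0.5899, -0.1323,  0.0413]), np.float64(0.0426), np.float64(0.0196))
front ledge (450, array([ 0.4663, -0.2226,  0.0415]), np.float64(0.0461), np.float64(0.037)) (256, array([ 0.4659, -0.1174,  0.0415]), np.float64(0.0415), np.float64(0.0006))
frontwall (1105, array([ 0.4457, -0.2303,  0.0535]), np.float64(0.0538), np.float64(0.0086)) (816, array([ 0.447 , -0.1067,  0.0536]), np.float64(0.0542), np.float64(0.0142))
table [ 0.47111921 -0.31681832 -0.00069301]
```

```bash
cat >> h.py <<'E'
def wcloud(d):
    K=d["mtx"];z=d["range_z"];v,u=np.mgrid[:384,:512];dx,dy=u-K[0,2],v-K[1,2];rr=np.hypot(dx,dy)+1e-9;t=np.tan(rr/K[0,0])
    c=np.stack([dx/rr*t*z,-dy/rr*t*z,-z],-1);T=d["world_to_cam"];w=(c-T[:3,3])@T[:3,:3];w[z<=0]=np.nan;return w
E
python3 - <<'E'
from h import *
d=dict(np.load("wg.npz"));w=wcloud(d);W=w.reshape(-1,3);W=W[np.isfinite(W[:,0])]
def sel(x0,x1,y0,y1,z0,z1): return W[(W[:,0]>x0)&(W[:,0]<x1)&(W[:,1]>y0)&(W[:,1]<y1)&(W[:,2]>z0)&(W[:,2]<z1)]
def prof(a,lo,hi,n): # edges of point set in axis 'a' by bins in other axis
    pass
# front ledge / wall / lip x-extents per y bin
for y0 in np.arange(-.255,-.08,.02):
    l=sel(.4,.7,y0,y0+.02,.0385,.044); fw=sel(.4,.5,y0,y0+.02,.0515,.0555); lp=sel(.585,.66,y0,y0+.02,.052,.059)
    fl=l[l[:,0]<.53,0]; rl=l[l[:,0]>.53,0]
    print(y0.round(3),"fl",np.percentile(fl,[2,98]).round(4) if len(fl) else 0,"rl",np.percentile(rl,[2,98]).round(4) if len(rl)else 0,"fw",np.percentile(fw[:,0],[2,98]).round(4) if len(fw) else 0,"lip",np.percentile(lp[:,0],[1,99]).round(4) if len(lp) else 0)
for x0 in np.arange(.44,.65,.02):
    s=sel(x0,x0+.02,-.32,-.02,.0515,.0575); a=s[s[:,1]<-.2,1]; b=s[s[:,1]>-.12,1]
    print(x0.round(2),"right",np.percentile(a,[2,98]).round(4) if len(a) else 0,"left",np.percentile(b,[2,98]).round(4) if len(b) else 0)
c=sel(.43,.47,-.22,-.1,.0575,.066);print("catch",np.percentile(c,[3,97],axis=0).round(4))
E
```

```text
-0.255 fl [0.4229 0.4733] rl [0.5787 0.6026] fw [0.4323 0.4572] lip [0.5984 0.6358]
-0.235 fl [0.4212 0.5272] rl [0.5338 0.6025] fw [0.4328 0.4572] lip [0.5989 0.636 ]
-0.215 fl [0.4582 0.4894] rl [0.5751 0.6028] fw [0.4326 0.4579] lip [0.5989 0.636 ]
-0.195 fl [0.4389 0.5265] rl [0.534  0.6031] fw [0.4331 0.4655] lip [0.5991 0.6363]
-0.175 fl [0.4669 0.5163] rl [0.5533 0.6031] fw [0.4636 0.4664] lip [0.5994 0.6362]
-0.155 fl [0.4598 0.5272] rl [0.5369 0.6037] fw [0.434  0.4652] lip [0.5998 0.6365]
-0.135 fl [0.4599 0.4925] rl [0.5698 0.6038] fw [0.4337 0.4586] lip [0.5998 0.6367]
-0.115 fl [0.4596 0.5272] rl [0.5335 0.6042] fw [0.4337 0.4591] lip [0.6001 0.6369]
-0.095 fl [0.4597 0.5275] rl [0.5318 0.6039] fw [0.4335 0.4588] lip [0.6    0.6367]
0.44 right [-0.2785 -0.2018] left [-0.119  -0.0571]
0.46 right [-0.2797 -0.2618] left [-0.0741 -0.0566]
0.48 right [-0.2788 -0.2618] left [-0.0742 -0.0575]
0.5 right [-0.2799 -0.2621] left [-0.0742 -0.0568]
0.52 right [-0.28   -0.2623] left [-0.0748 -0.0576]
0.54 right [-0.2798 -0.2624] left [-0.0746 -0.0579]
0.56 right [-0.2795 -0.2625] left [-0.0751 -0.0602]
0.58 right [-0.2782 -0.2038] left [-0.1191 -0.0866]
0.6 right [-0.2736 -0.2015] left [-0.1192 -0.0789]
0.62 right [-0.2734 -0.2013] left [-0.1189 -0.0693]
0.64 right 0 left 0
catch [[ 0.4326 -0.1851  0.0589]
 [ 0.4619 -0.1513  0.063 ]]
```

Grill: origin (0.5333, -0.1683), yaw about -0.55°, ledge at z ≈ 0.042. Next, refine the plate pose from above.

```bash
cat >> h.py <<'E'
def Rt(yaw,tilt=0):
    "tool rotation for plate yaw and tilt (front up), tool y = -plate x"
    c,s=np.cos(yaw),np.sin(yaw);ct,st=np.cos(tilt),np.sin(tilt)
    P=np.array([[c,-s,0],[s,c,0],[0,0,1]])@np.array([[ct,0,st],[0,1,0],[-st,0,ct]])
    return np.stack([-P[:,1],-P[:,0],-P[:,2]],1),P
E
python3 - <<'E'
from h import *
from cell import *
R,_=Rt(np.radians(23.5))
robot.movep([.54,.204,.26],R)
d=get_image("wrist");np.savez("wp.npz",**d);w=wcloud(d);cv2.imwrite("pics/wp.png",cv2.resize(d["pixels"][:,:,::-1],(800,600)))
s=readout.get_state();print(s["time_s"],s["ee_pos"])
W=w.reshape(-1,3);dark=(d["pixels"].max(-1)<110).ravel()
b=np.isfinite(W[:,0])&(np.abs(W[:,0]-.553)<.12)&(np.abs(W[:,1]-.21)<.12)
t=W[b&~dark&(np.abs(W[:,2])<.004)];print("table z",np.median(t[:,2]))
p=W[b&dark&(W[:,2]>.0025)&(W[:,2]<.0095)];r=cv2.minAreaRect(p[:,:2].astype(np.float32));print(len(p),r,np.median(p[:,2]))
h=W[b&dark&(W[:,2]>.034)&(W[:,2]<.044)];print(len(h),cv2.minAreaRect(h[:,:2].astype(np.float32)),np.median(h[:,2]))
a=np.radians(r[2] if r[2]<45 else r[2]-90);Q=np.array([[np.cos(a),-np.sin(a)],[np.sin(a),np.cos(a)]])
l=(p[:,:2]-r[0])@Q;print("pctl",np.percentile(l,[.3,99.7],axis=0));L=(h[:,:2]-r[0])@Q;print("handle",np.percentile(L,[1,50,99],axis=0))
tb=l[l[:,0]>.0688];print("tabs y",np.percentile(tb[tb[:,1]>0,1],[2,98]),np.percentile(tb[tb[:,1]<0,1],[2,98]))
E
```

```text
3.2 [0.54026808 0.20278295 0.26027719]
table z -0.0009466033850102043
15994 ((0.5543306469917297, 0.20696598291397095), (0.14940796792507172, 0.16139201819896698), 23.79007911682129) 0.006222580950324626
698 ((0.5357110500335693, 0.19935601949691772), (0.01046181283891201, 0.06734982132911682), 23.421899795532227) 0.03956421559867804
pctl [[-0.07412004 -0.07973456]
 [ 0.07332979  0.07854584]]
handle [[-0.02510852 -0.03271373]
 [-0.01990699 -0.0010235 ]
 [-0.01472873  0.03234002]]
tabs y [0.03858014 0.06068938] [-0.0610801 -0.0387167]
```

View pics/wp.png

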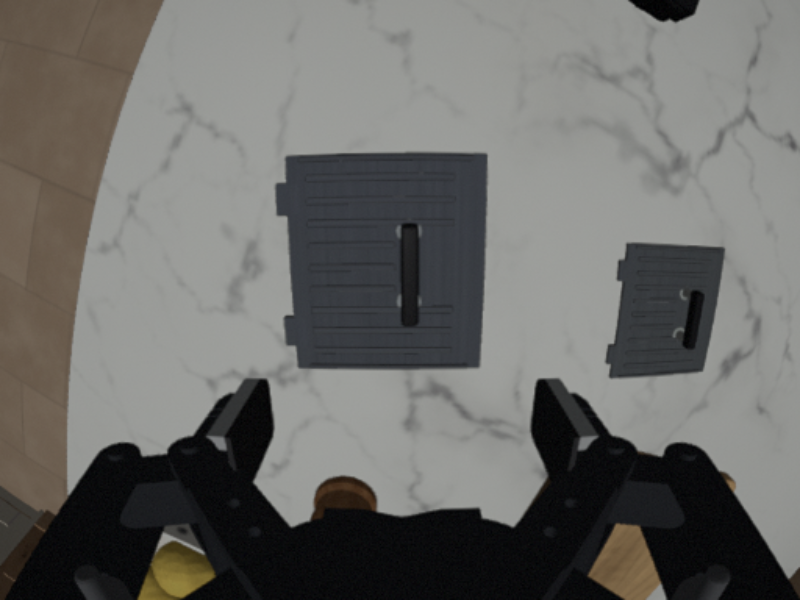

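The picture shows the right plate with its handle at (410,275) and tabs on the left at (282,200) and (291,330). That agrees with the depth fit, so I grasp and lift.

```bash
python3 - <<'E'
from h import *
from cell import *
R,_=Rt(np.radians(23.75))
robot.movep([.5360,.1990,.15],R); robot.move_l([.5360,.1990,.0895],max_speed=.08); robot.hold(.15)
s0=readout.get_state();hand.clamp();s=readout.get_state();print(s0["ee_pos"],s["ee_pos"],s["finger_gap"],s["grip_force"],s["contact_force"],s["time_s"])
robot.move_l([.5360,.1990,.16],max_speed=.1)
R,_=Rt(np.radians(-.55)); robot.movep([.505,-.168,.24],R);robot.hold(.3)
s=readout.get_state();print(s["ee_pos"],s["finger_gap"],s["contact_force"],s["moment"],s["time_s"])
d=get_image("wrist");np.savez("wh.npz",**d);cv2.imwrite("pics/wh.png",cv2.resize(d["pixels"][:,:,::-1],(800,600)))
E
```

```text
[0.536326   0.19920398 0.09015626] [0.53614511 0.19908428 0.08971829] 0.010499200357662025 59.331897497177124 [-0.32652999  0.43438176  1.76283907] 5.4417
[ 0.50522244 -0.16742509  0.23981688] 0.010744856830706778 [-0.38741552 -0.03333148 -4.85777138] [ 0.03279652  0.09729314 -0.00363165] 8.0083
```

View pics/wh.png

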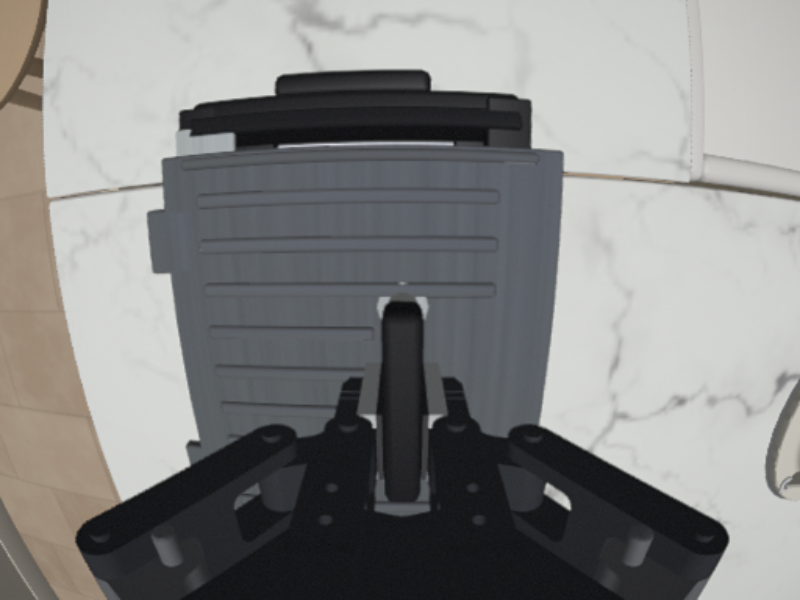

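The plate is held square: tab at (160,240), handle between the pads at (403,390). I check its in-hand pose from the cloud.

```bash
python3 - <<'E'
from h import *
d=dict(np.load("wh.npz"));W=wcloud(d).reshape(-1,3);W=W[np.isfinite(W[:,0])]
p=W[(np.abs(W[:,2]-.156)<.007)&(np.abs(W[:,0]-.525)<.11)&(W[:,1]<-.165)&(W[:,1]>-.27)]
for _ in range(3):
    A=np.c_[p[:,:2]-[.525,-.168],np.ones(len(p))];k=np.linalg.lstsq(A,p[:,2],rcond=None)[0];p=p[np.abs(A@k-p[:,2])<.0012]
print(len(p),"plane z, slopes deg",k[2],np.degrees(k[:2]))
for y0 in np.arange(-.25,-.165,.01):
    q=p[(p[:,1]>y0)&(p[:,1]<y0+.01),0];print(y0.round(3),np.percentile(q,[.5,99.5]).round(4) if len(q)>20 else 0)
for x0 in np.arange(.46,.59,.02):
    q=p[(p[:,0]>x0)&(p[:,0]<x0+.02),1];print(x0.round(2),np.percentile(q,.5).round(4))
t=p[p[:,0]>.5915];print("tab",np.percentile(t[:,1],[2,98]))
E
```

```text
21335 plane z, slopes deg 0.15599319981474372 [-0.18950082 -0.208274  ]
-0.25 [0.4502 0.5897]
-0.24 [0.4505 0.5894]
-0.23 [0.4507 0.5972]
-0.22 [0.4503 0.5976]
-0.21 [0.4507 0.5952]
-0.2 [0.4504 0.5902]
-0.19 [0.4506 0.5906]
-0.18 [0.4509 0.5901]
-0.17 [0.4503 0.5908]
0.46 -0.247
0.48 -0.2475
0.5 -0.2477
0.52 -0.2477
0.54 -0.248
0.56 -0.2481
0.58 -0.2477
tab [-0.22928472 -0.20736897]
```

```bash
cat >> h.py <<'E'
from cell import robot,readout,hand
G=np.array([.5333,-.1683,.0020]);YAW=np.radians(-.55)
GR=Rt(YAW)[1]; OFF=np.array([-.095,0,.0897])
def goal(e,tilt,speed=.05,dyaw=0):
    "move so that rear_edge is at e (mm, grill frame)"
    R,P=Rt(YAW+np.radians(dyaw),np.radians(tilt))
    robot.move_l(G+GR@(np.array(e)/1000)+P@OFF,R,max_speed=speed)
def st(base=np.zeros(3)):
    s=readout.get_state();R=s["ee_rot"];P=np.stack([-R[:,1],-R[:,0],-R[:,2]],1)
    e=GR.T@(s["ee_pos"]-P@OFF-G)*1000
    return e,GR.T@s["contact_force"]-base,np.degrees(np.arcsin(-P[2,0])),s
E
python3 - <<'E'
from h import *
goal([50,0,75],10,.15);robot.hold(.3)
e,f,t,s=st();base=f;print(e,f,t,s["time_s"])
goal([50,0,47],10,.05);robot.hold(.2);e,f,t,s=st(base);print(e,f,s["time_s"])
for z in np.arange(46,34,-1):
    goal([50,0,z],10,.03);e,f,t,s=st(base);print(z,e.round(2),f.round(2),round(s["time_s"],2))
    if f[2]>3: break
np.save("base.npy",base)
E
```

```text
[50.4238508  -0.07711666 76.36753848] [ 0.28154244 -0.34781556 -4.25879477] 9.852559239279213 8.9
[ 5.02668351e+01 -1.86663579e-02  4.73746859e+01] [-0.54146362  0.45820232 -0.31708905] 9.8083
46 [4.993e+01 1.000e-02 4.596e+01] [-0.73  1.03  0.08] 10.06
45 [ 4.991e+01 -2.000e-02  4.489e+01] [-0.54 -1.09 -0.95] 10.31
44 [ 4.992e+01 -1.000e-02  4.390e+01] [ 0.64  0.65 -0.15] 10.56
43 [4.991e+01 2.000e-02 4.289e+01] [ 0.04 -0.03 -1.33] 10.81
42 [4.995e+01 3.000e-02 4.192e+01] [-0.07  0.14 -0.34] 11.06
41 [4.993e+01 1.000e-02 4.093e+01] [ 0.32  0.06 -0.3 ] 11.31
40 [4.994e+01 2.000e-02 3.991e+01] [ 0.04 -0.17 -0.45] 11.56
39 [50.14 -0.06 39.25] [-0.49 -0.25  1.35] 11.81
38 [50.12 -0.12 39.02] [-3.16  1.78  8.79] 12.06
```

```bash
python3 - <<'E'
from h import *
base=np.load("base.npy")
goal([50,0,40],10,.03)
for x in list(range(54,67,4))+list(np.arange(67,80,1.)):
    goal([x,0,39.9],10,.04);e,f,t,s=st(base);print(x,e.round(2),f.round(2),round(t,2),round(s["time_s"],2))
    if f[0]<-4 or abs(f[2])>6: break
E
```

```text
54 [5.431e+01 5.000e-02 3.947e+01] [ 0.49 -0.26 -1.24] 10.01 12.56
58 [58.14  0.07 39.62] [ 0.05  0.81 -1.34] 10.01 12.81
62 [6.223e+01 5.000e-02 3.982e+01] [-0.6  -0.01 -1.29] 10.0 13.06
66 [6.626e+01 1.000e-02 3.987e+01] [-0.33  0.09 -1.2 ] 9.99 13.31
67.0 [66.98  0.   39.9 ] [ 0.13  0.11 -1.41] 10.0 13.56
68.0 [ 6.803e+01 -1.000e-02  3.990e+01] [-0.43  1.   -0.32] 10.0 13.81
69.0 [69.07 -0.   39.92] [ 0.24  0.42 -0.56] 10.0 14.06
70.0 [7.008e+01 1.000e-02 3.990e+01] [-1.34  0.45 -1.03] 9.99 14.31
71.0 [71.08  0.   39.92] [-0.63  0.96 -1.1 ] 10.0 14.56
72.0 [ 7.154e+01 -2.000e-02  3.974e+01] [-2.22  0.98  0.07] 10.06 14.81
73.0 [ 7.178e+01 -3.000e-02  3.957e+01] [-5.34  0.95  2.01] 10.14 15.06
```

```bash
python3 - <<'E'
from h import *
base=np.load("base.npy")
found=False
for y in list(np.arange(.7,7.8,.7))+list(np.arange(6.6,-7.8,-.7)):
    goal([73.2,y,39.8],10,.06);e,f,t,s=st(base);print(round(y,1),e.round(2),f.round(2),round(s["time_s"],2))
    if e[0]>72.6: found=True;break
    if abs(f[1])>8 or f[0]<-12: print("stop");break
E
```

```text
0.7 [71.82  0.2  39.54] [-6.1  -0.56  1.77] 15.31
1.4 [71.88  0.59 39.62] [-5.32 -1.96  1.73] 15.56
2.1 [74.2   2.13 40.06] [ 0.75  0.08 -0.83] 15.81
```

The tabs dropped in at y ≈ 2.1. Now I advance to the wall.

```bash
python3 - <<'E'
from h import *
base=np.load("base.npy")
for x in [74,75,76,77,77.5,78,78.5,79]:
    goal([x,2.1,39.8],9.5,.04);e,f,t,s=st(base);print(x,e.round(2),f.round(2),round(t,2),round(s["time_s"],2))
    if f[0]<-4 or abs(f[1])>6 or abs(f[2])>7: break
robot.hold(.2);e,f,t,s=st(base);print(e.round(2),f.round(2),round(t,2),s["moment"])
E
```

```text
74 [74.29  2.26 39.91] [-0.71  0.58 -1.08] 9.46 16.06
75 [75.2   2.12 39.82] [-0.25  0.84 -1.37] 9.49 16.31
76 [76.09  2.09 39.79] [ 0.02  0.39 -1.28] 9.5 16.56
77 [77.06  2.06 39.8 ] [-0.76  0.87 -1.1 ] 9.5 16.81
77.5 [77.52  2.1  39.8 ] [ 1.49  0.26 -0.52] 9.5 17.06
78 [77.74  2.08 39.72] [-1.03  0.38 -0.61] 9.53 17.31
78.5 [77.82  2.04 39.63] [-4.49  1.22  0.73] 9.58 17.56
[77.83  2.04 39.62] [-4.62  0.87  2.46] 9.57 [0.03421755 0.89614324 0.05189482]
```

```bash
python3 - <<'E'
from h import *
base=np.load("base.npy")
goal([77.8,2.1,39.5],9,.04)
for t0 in [8,7,6,5,4.5,4,3.5,3,2.5,2,1.5,1,.5,0]:
    goal([77.8,2.1,39.3],t0,.04);e,f,t,s=st(base);print(t0,e.round(2),f.round(2),round(t,2),round(s["time_s"],2),s["moment"].round(2))
    if np.hypot(f[0],f[1])>9 or abs(f[2])>16: break
E
```

```text
8 [77.92  2.05 39.56] [-2.67 -0.56  0.38] 7.97 18.26 [-0.08  0.36  0.03]
7 [77.99  2.09 39.51] [-2.97  0.36  1.73] 6.98 18.51 [-0.06  0.35  0.03]
6 [78.3   2.   39.89] [-2.08  0.71  4.33] 5.95 18.76 [0.07 0.46 0.04]
5 [78.55  1.96 40.3 ] [-3.15  0.82  8.26] 4.93 19.01 [ 0.32  0.82 -0.  ]
4.5 [78.66  2.01 40.51] [-2.66  1.44  9.96] 4.42 19.26 [0.45 1.05 0.01]
4 [78.75  1.98 40.67] [-3.47  1.54 11.39] 3.91 19.51 [0.5  1.13 0.06]
3.5 [78.86  1.97 40.87] [-2.18  1.15 12.06] 3.39 19.76 [ 0.58  1.27 -0.01]
3 [78.93  1.99 41.  ] [-2.42  2.54 13.13] 2.88 20.01 [ 0.65  1.31 -0.02]
2.5 [79.01  2.01 41.11] [-3.61  2.36 12.92] 2.38 20.26 [ 0.7   1.39 -0.02]
2 [78.6   2.03 39.85] [-0.79 -0.02  6.55] 1.93 20.51 [0.1  0.34 0.01]
1.5 [78.52  2.02 39.51] [0.83 0.11 5.17] 1.42 20.76 [-0.13 -0.46  0.1 ]
1 [78.06  2.32 38.31] [ 2.42  0.07 -2.99] 0.97 21.01 [-0.11 -1.56  0.08]
0.5 [77.28  2.27 38.9 ] [ 1.53  0.82 -0.41] 0.55 21.26 [ 0.06 -0.79  0.06]
0 [77.51  2.19 39.54] [-0.2   2.16  3.83] 0.0 21.51 [0.44 0.05 0.  ]
```

```bash
python3 - <<'E'
from h import *
from cell import get_image
base=np.load("base.npy")
for z in [38.5,37.5,36.5]:
    goal([77.8,2.1,z],0,.04);e,f,t,s=st(base);print(z,e.round(2),f.round(2),round(t,2),round(s["time_s"],2),s["moment"].round(2))
    if f[2]>22:break
goal([77.6,2.1,39.2],0,.03);robot.hold(.2);e,f,t,s=st(base);print(e.round(2),f.round(2),s["moment"])
ims=[]
d=get_image("wrist");np.savez("w2.npz",**d)
d2=get_image("side");a=cv2.resize(d2["pixels"][125:215,195:315,::-1],(400,300),interpolation=cv2.INTER_CUBIC)
b=cv2.resize(d["pixels"][:,:,::-1],(400,300),interpolation=cv2.INTER_AREA)
cv2.imwrite("pics/f2.png",np.hstack([a,b]))
E
```

```text
38.5 [77.55  2.21 39.52] [-2.76  3.86 11.42] 0.0 21.76 [ 1.05  1.07 -0.02]
37.5 [77.57  2.2  39.54] [-6.63  4.91 18.13] -0.02 22.01 [ 1.67  2.02 -0.  ]
36.5 [77.6   2.25 39.55] [-8.94  5.88 24.49] -0.04 22.26 [ 2.24  3.06 -0.05]
[77.18  2.18 39.43] [-4.67  3.64 11.39] [1.20730075 1.26842161 0.07028065]
```

View pics/f2.png

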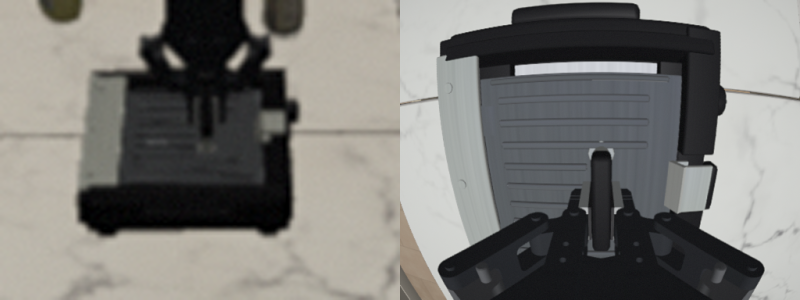

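Plate is under the lip (460,150) with the catch nose (690,185) over its front edge. I verify flatness and catch travel from depth.

```bash
cat > chk.py <<'E'
from h import *
def chk(fn):
    d=dict(np.load(fn));W=wcloud(d).reshape(-1,3);W=W[np.isfinite(W[:,0])]
    L=((W-G)@GR)*1000
    p=L[(np.abs(L[:,2]-46)<6)&(L[:,0]>-62)&(L[:,0]<60)&(np.abs(L[:,1])<76)&~((np.abs(L[:,0]+17)<30)&(np.abs(L[:,1])<45))]
    for _ in range(4):
        A=np.c_[p[:,:2],np.ones(len(p))];k=np.linalg.lstsq(A,p[:,2],rcond=None)[0];p=p[np.abs(A@k-p[:,2])<1]
    print(fn,len(p),"z top",k[2].round(2),"slope deg",np.degrees(k[:2]).round(2))
    c=L[(L[:,2]>55)&(L[:,2]<64)&(np.abs(L[:,1])<14)&(L[:,0]<-65)&(L[:,0]>-105)];print("catch",np.percentile(c,[3,50,97],axis=0).round(1).tolist())
    fw=L[(L[:,2]>49)&(L[:,2]<54)&(np.abs(L[:,1]+45)<20)&(L[:,0]<-65)&(L[:,0]>-110)];print("fw",np.percentile(fw,[3,50,97],axis=0).round(1).tolist())
E
python3 -c "
from chk import *
chk('wg.npz');chk('w2.npz')"
```

```text
wg.npz 361 z top 40.39 slope deg [-0.01 -0.02]
catch [[-100.9, -13.1, 56.5], [-85.7, -0.3, 59.6], [-70.8, 13.0, 61.0]]
fw [[-99.8, -63.8, 50.0], [-87.4, -45.2, 51.4], [-75.5, -26.5, 52.8]]
w2.npz 12374 z top 45.65 slope deg [-0.02 -0.19]
catch [[-99.5, -13.2, 56.1], [-83.7, -0.7, 59.7], [-70.6, 13.1, 61.0]]
fw [[-98.9, -63.9, 50.0], [-86.1, -45.7, 51.5], [-74.9, -26.2, 52.7]]
```

```bash
python3 - <<'E'
from h import *
from chk import chk
from cell import get_image,workorder
base=np.load("base.npy")
z=39.6
for z in [39.8,40.4,41,41.6]:
    goal([77.3,2.1,z],0,.03);e,f,t,s=st(base);print(z,e.round(2),f.round(2))
    if f[2]<3: break
hand.let_go();robot.hold(.2);print(st(base)[1])
p=readout.get_state()["ee_pos"]
robot.move_l(p+[0,0,.1],max_speed=.08);robot.hold(.3)
d=get_image("wrist");np.savez("w3.npz",**d);chk("w3.npz")
cv2.imwrite("pics/f3.png",cv2.resize(d["pixels"][:,:,::-1],(640,480)))
print(readout.get_state()["time_s"],readout.get_state()["contact_force"])
E
```

```text
39.8 [77.04  2.13 39.46] [-1.3   2.52  5.61]
40.4 [76.92  2.03 39.6 ] [-0.26  0.2  -0.5 ]
[-1.14028305  1.07698577  3.82973225]
w3.npz 7298 z top 45.76 slope deg [-0.01 -0.09]
catch [[-100.4, -13.4, 56.2], [-85.1, -0.3, 59.7], [-71.4, 13.1, 61.1]]
fw [[-99.6, -63.8, 49.9], [-87.0, -45.3, 51.5], [-75.1, -26.1, 52.8]]
25.9667 [-0.51619907  0.00949974  0.16681128]
```

View pics/f3.png

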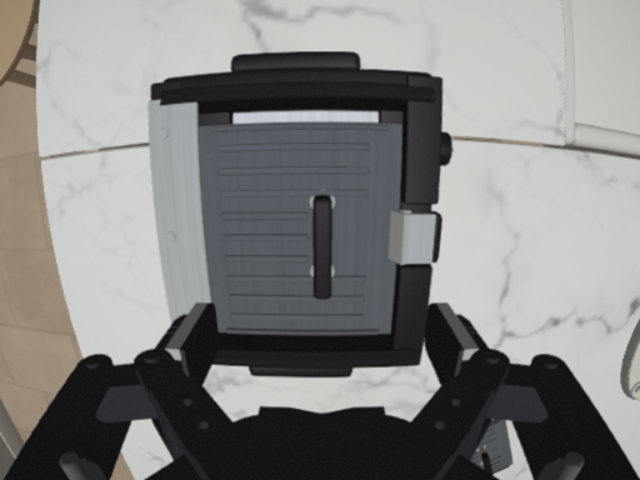

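The plate lies flat under the lip. The catch (405,237) is over its front edge and the gripper is clear.

```bash
python3 -c "
from cell import *
print(workorder.sign_off())"
```

```text
the job is handed in; nothing more can be done
None
```

The griddle plate is back on the grill: tabs fully in their pockets, lying flat, catch at rest over the front edge as far as the depth images show, and released. The job was handed in at about 26 s; the hand-in returned no verdict.

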